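Power the recipe camera and hold its mast up

TASK

Get the recipe camera ready to look over the counter: put the battery pack into the open drawer of the camera stand and slide the drawer fully shut. Then squeeze in the release button on the side of the camera head and, keeping it pressed, pull the head straight up past the first stop to the second stop, where the telescopic mast is fully out; the mast springs back if let go, so finish still gripping the head with the button pressed and the mast held fully extended. Leave the bowl, spoon rest and jar where they are.

Things in the scene. Friction and masses are not known exactly. Their poses are not given: they have to be found in the camera images.
- stand: camera stand fixed to the counter: grey box 160 mm deep (x) x 180 mm wide (y) x 85 mm tall; origin under its centre, on the counter; its own -x is the front, where its one drawer opens; +y is its left side. The telescopic mast rises from its top 10 mm behind its centre (at x = +10 mm). The open top of the pulled-out drawer lies ahead of x = -65 mm; 12 mm thick top board
- stand_drawer0 (a joint): the drawer: 0 = shut, grows as it is pulled out towards the stand's -x (m), end of travel 0.10; starts open by 0.085 to 0.10; moves with about 1 N of friction plus light damping (4 N per m/s) and stays where it is left
- drawer_floor (a point): point on the middle of the drawer's inner floor, 22 mm above the counter, axes parallel to the stand's, moves with the drawer. The inside is 115 mm (x) x 138 mm (y), the side walls rise 41 mm above the floor, its inner front lies 57.5 mm from that middle towards -x, closed by the front panel, whose top is 72 mm above the counter; the roof of the stand is 51 mm above the floor
- stand_drawer0_handle (a point): middle of the drawer's steel bar handle, 90 mm long along the stand's y, 35 mm out from the front panel, 47 mm above the counter; moves with the drawer
- pack: the battery pack: loose black plastic block 50 mm (its x) x 34 mm (its y) x 42 mm tall with rounded edges and a small brass contact on top; about 0.2 kg; origin under its centre. It is the only block-shaped loose thing on the counter
- camera: camera head on top of the mast: black box 36 mm (x) x 30 mm (y) x 44 mm tall, lens barrel (26 mm across, 11 mm long) on its +x face; origin at the middle of its underside, 148 mm above the counter when the mast is in; axes parallel to the stand's. Moves only straight up and down. The gripper can pinch it from above across its y faces (38 mm wide over the button, 33 mm with it pressed)
- camera_grip (a point): place to pinch the camera head: 22 mm above its underside (22 mm below its top), midway between its bare -y face and the pressed button on its +y face (33 mm apart)
- release (a joint): release button, a grey round knob 20 mm across in the middle of the camera's +y (left) face, standing 8 mm proud: 0 = out, 0.005 = fully pressed (m) towards -y; about 6.5 N presses it fully, a spring pushes it out. While it is out a latch keeps the collapsed mast from being pulled up; from about 0.004 the mast is free
- inner_tube (a joint): inner mast section with the camera: 0 = in, 0.045 = fully out, the first stop (m). Comes out first, at about 4 N pull
- mid_tube (a joint): outer mast section: 0 = in, 0.045 = fully out, the second stop (m). Comes out after the inner one, at about 10 N pull; the head is then 90 mm higher than at the start and stops hard. Springs and weight pull both sections back when let go; with the button out the head then comes to rest about 20 mm up, where the latch catches, until the button is pressed again
- bowl: clear glass bowl, loose, 110 mm across, 50 mm tall; origin under its centre
- spoon_rest: white ceramic spoon rest, loose, a shallow dish 84 mm across and 18 mm tall, with a tab reaching 70 mm from the dish centre towards its own -x; origin under the dish centre
- jar: lidded glass jar, loose, 66 mm across, 95 mm tall; origin under its centre
There are look-alikes about, which are no part of the job. Of the things that look like the pack, the middle-sized one is meant.

How it is judged:
By the outcome, as a careful person would: the job done as asked, in the order asked, and still so for the second after the job is handed in, while the arm keeps its last pose, push and grip.
It also fails if it takes over 56 s, if anything falls off the work surface, if the arm or the gripper's body presses on something with over 40 N, if the wrist force passes 120 N, or if a joint passes its speed limit or range.

ROBOT

A 6-joint arm with a two-finger parallel gripper is mounted at the origin on the work surface. World frame = base frame: x ahead of the robot, y to its left, z up, the work surface at z = 0. Lengths are in m, angles in rad, forces in N, time in s.
With the tool pointing down it reaches from about 0.375 to 0.975 m from the base axis. Payload 3.8 kg.
Tool frame: the origin (TCP) lies midway between the tips of the shut fingers; the grasp point (between the pads) lies robot.grasp_offset behind it (robot.grasp_offset is the distance from the TCP to the grasp point, in m); z points along the fingers, x is the direction in which the jaws open and shut, and the axes are right-handed (so a half turn about z gives the same grasp; the last joint's range is limited). The gripper opens to 85 mm and grips with 20 to 120 N. Pads are 22 mm wide; open, the fingers measure 114 mm over their backs; the gripper's body (76 mm by 85 mm) begins 54 mm behind the grasp point. The pads swing forward as they close: fully open they stand 13 mm farther back than shut.
Start: joints at [-1.319, 0.264, 1.604, -0, 1.274, -0.037], TCP at [0.192, -0.647, 0.231] pointing down, gripper open.
Joint ranges: [-2.63, 2.63], [-0.94, 2.18], [0.31, 2.57], [-1.31, 4.45], [0, 2.66], [-2.55, 2.55]. Speed limits (rad/s): [2.57, 2.57, 3.14, 3.14, 3.14, 3.14].

INTERFACE

Orientations are given as a rotation vector (axis times angle).
In Python, from plant import robot, cams gives the robot as it stands.
- The arm moves only by the tool jog_arm, never from a script. Its argument "moves" is a list of rows, each a list of 3 entries, a list of its own where there are three numbers: the closure, from 0 (fully open) to 1 (shut), then the shift along the world's x, y, z in m, then the turn about the world's z in rad. A call has exactly 8 rows; each row is the pose to reach, as a shift and turn from the pose commanded when the call began; what a row does not reach only later rows make up. A row lasts 1/10 s, in which the tool goes at most 50 mm and 8.59 degrees, less where a joint would pass 70% of its speed; a pose out of reach is approached as far as the arm can. A call with a gripper value outside its range is refused whole. The fingers move at their own pace and stop on an object; "grip_force" is the grip in N (left out, the last holds). Time passes only in rows, so rows that repeat a pose let the fingers close, or fill a call up. It gives the time, the measured TCP pose, the force and the opening at its end, in the units of the state.
- robot.observe(): the state, without advancing time (a new reading comes with each control period).
- cams.camera(name): name is "scene" or "side" or "wrist"; returns a dict with "image" (400x640x3 uint8, red, green, blue), "K" (3x3 intrinsics, pixels), "R" (3x3) and "t" (3): a world point X has camera coordinates R X + t. Camera axes: x right, y down, z forward; pixel columns grow to the right and rows downward; lengths in m; the calibration is good to about 2 mm. A picture is of the moment at which its call begins. There is no depth.
- robot.job_done(): hands the job in, once; it reports no verdict.
The state is a dict: "clock": time; "q": joint angles; "qd": joint speeds; "effort": joint torques, N m; "position": TCP position; "eef_rot": TCP orientation; "contact_force": force on the tool from outside, world axes, zero at the start; "moment": the same for the moment, N m; "width": finger opening in m.
Only numpy, scipy, OpenCV 4.12 (cv2) and the standard library are available. Lean on these libraries where they do the work, as an engineer would, in place of code of your own. Each camera call takes 0.05 s, during which the arm holds its last target. There are 200 camera calls.

## Working session

There is one attempt and no reset: what is moved stays moved. The work goes in short steps, Python scripts to look and compute and a tool call to move; the robot and the scene stay as the last step left them, time stands still between calls to the robot, and variables do not carry over. Pictures are saved under pics/ and viewed, about 8 in all and at most 12, crops included, and the job is handed in when it is done.

Besides the shell and the picture viewer there is one more tool, called after "Call:" as a command line: name --argument value ..., lists and objects as JSON in quotes. jog_arm: Moves the arm, as the interface text tells. Its arguments: {"type":"object","properties":{"moves":{"type":"array"},"grip_force":{"type":"number"}},"required":["moves"]}

```bash
mkdir -p pics
cat > h.py <<'E'
import cv2,numpy as np
from plant import robot,cams
def snap(n):
    c=cams.camera(n);return c
def ray(c,u,v,z):
    d=c["R"].T@np.linalg.inv(c["K"])@[u,v,1];o=-c["R"].T@c["t"]
    return o+d*(z-o[2])/d[2]
def proj(c,X):
    p=c["K"]@(c["R"]@np.array(X)+c["t"]);return p[:2]/p[2]
def save(c,n,box=None,s=1):
    im=c["image"][:,:,::-1]
    if box: im=im[box[1]:box[3],box[0]:box[2]]
    cv2.imwrite("pics/"+n,cv2.resize(im,None,fx=s,fy=s,interpolation=cv2.INTER_CUBIC))
E
python3 - <<'E'
from h import *
import pickle
s=robot.observe();print(s["clock"],s["position"],s["eef_rot"],s["width"],robot.grasp_offset)
d={}
for n in("scene","side"):
    c=snap(n);d[n]={k:np.array(c[k]) for k in("image","K","R","t")};save(c,n+"0.png",None,1.25)
    print(n,-c["R"].T@c["t"],c["R"][2])
pickle.dump(d,open("c0.pkl","wb"))
E
```

```text
0.0 [ 0.19203516 -0.64634574  0.22995416] [-2.51679457  1.87792483  0.00273642] 0.0852691172062403 0.0187
scene [ 1.64687432 -0.27719293  0.92895712] [-0.79336693  0.21359368 -0.57004092]
side [-0.05044105  0.58242078  1.01032834] [ 0.48922548 -0.45827756 -0.74205128]
```

View pics/scene0.png

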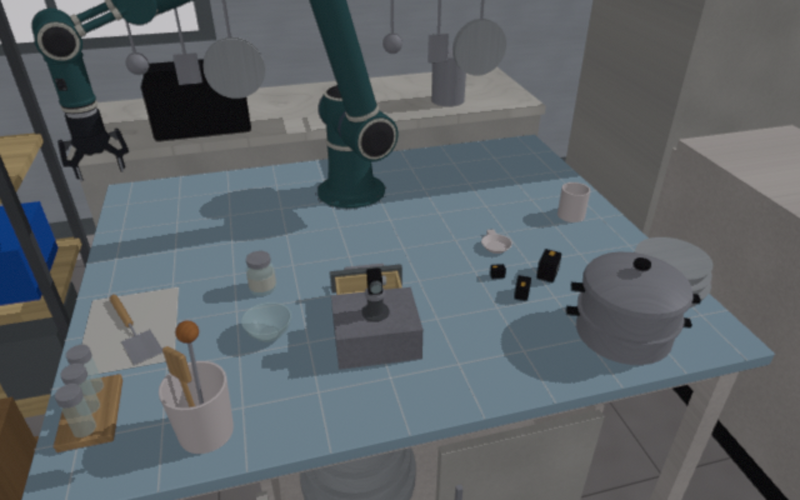

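View pics/side0.png

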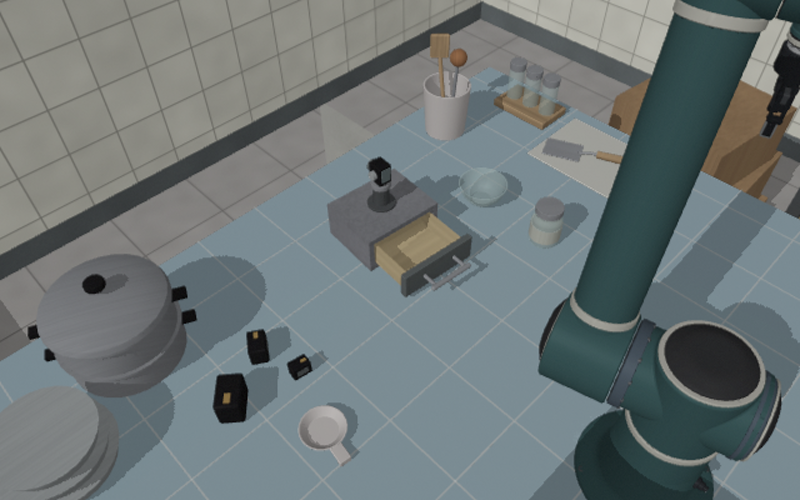

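The pack candidates in the side view (800 px wide) are small (300,366), middle (258,346) and large (231,397). In the scene view they are (497,270), (522,288) and (549,265). By the description I take the middle one. Next is a close crop of the packs and the stand.

Run:
```python
import pickle,cv2,numpy as np
d=pickle.load(open("c0.pkl","rb"));im=d["side"]["image"][:,:,::-1]
a=cv2.resize(im[255:345,160:260],None,fx=4,fy=4,interpolation=3)   # 400x360
b=cv2.resize(im[115:240,255:385],None,fx=4,fy=4,interpolation=3)  # 520x500
cv2.imwrite("pics/a.png",a)
cv2.imwrite("pics/b.png",b)
c=np.zeros((500,800,3),np.uint8);c[:360,:280]=a[:,:280];c[:,280:]=b;cv2.imwrite("pics/crop.png",c)
```

```text
(no output)
```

View pics/crop.png

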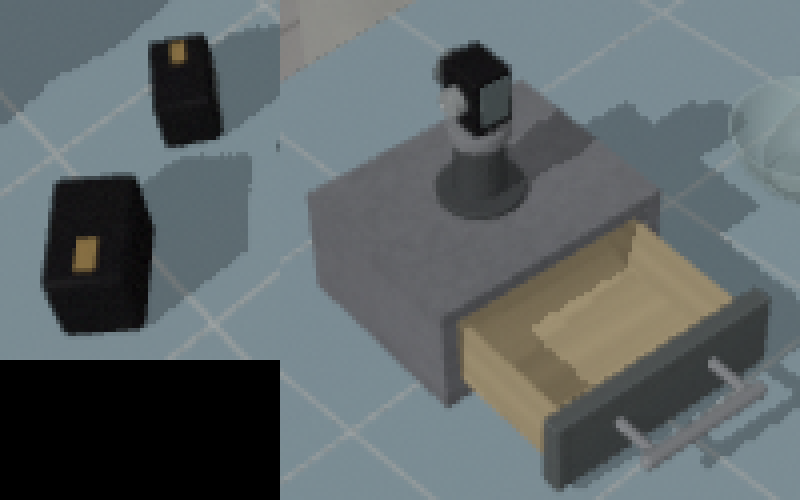

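The crop shows the middle pack with its top spanning roughly (150,42)–(218,102). The stand's top corners are at (309,195), (447,318), (659,192) and (523,82).

Run:
```python
from h import *
import pickle
c=pickle.load(open("c0.pkl","rb"))["side"]
P=lambda x,y,z:ray(c,160+x/4,255+y/4,z)
S=lambda x,y,z:ray(c,255+(x-280)/4,115+y/4,z)
print("pack top");t=[P(*p,.042) for p in((150,42),(207,36),(218,97),(156,103))]
for q in t:print(q.round(4))
print("bot",P(166,145,0).round(4),P(220,139,0).round(4),"edges",[np.linalg.norm(t[i]-t[(i+1)%4]).round(4) for i in range(4)])
s=[S(*p,.085) for p in((309,195),(447,318),(659,192),(523,82))]
print("stand",[q.round(4) for q in s],np.mean(s,0).round(4),[np.linalg.norm(s[i]-s[(i+1)%4]).round(4) for i in range(4)])
for i,j in((1,2),(0,3)):e=s[j]-s[i];print(np.degrees(np.arctan2(e[1],e[0])))
for i,j in((1,0),(2,3)):e=s[j]-s[i];print(np.degrees(np.arctan2(e[1],e[0])))
print("panel top",S(546,410,.072).round(4),S(768,292,.072).round(4),"handle",S(648,465,.047).round(4),S(765,388,.047).round(4))
```

```text
pack top
[0.6458 0.3027 0.042 ]
[0.626  0.2769 0.042 ]
[0.5878 0.2977 0.042 ]
[0.6091 0.3249 0.042 ]
bot [0.61   0.3266 0.    ] [0.5913 0.3021 0.    ] edges [np.float64(0.0325), np.float64(0.0436), np.float64(0.0345), np.float64(0.0429)]
stand [array([0.7617, 0.0045, 0.085 ]), array([0.6173, 0.0161, 0.085 ]), array([ 0.602 , -0.1577,  0.085 ]), array([ 0.7433, -0.1722,  0.085 ])] [ 0.681  -0.0773  0.085 ] [np.float64(0.1449), np.float64(0.1744), np.float64(0.1421), np.float64(0.1777)]
-95.02584894328164
-95.93750103082229
-4.561785260431338
-5.879597358783984
panel top [0.5292 0.0178 0.072 ] [ 0.5    -0.1495  0.072 ] handle [ 0.4705 -0.0098  0.047 ] [ 0.4616 -0.1055  0.047 ]
```

The top board runs from x = -65 to +80 mm, so its measured 143 mm depth fits. The stand origin comes out near (0.6735, -0.077) with yaw about -5.4° and the drawer open about 93 mm. The pack is near (0.617, 0.300), with its short axis at about 55°. I'll move above the pack.

Call:
jog_arm --moves '[[0,[0.02,0.045,0.008],0.12],[0,[0.04,0.09,0.016],0.24],[0,[0.06,0.135,0.024],0.36],[0,[0.08,0.18,0.032],0.48],[0,[0.1,0.225,0.04],0.6],[0,[0.12,0.27,0.048],0.72],[0,[0.14,0.315,0.056],0.84],[0,[0.16,0.36,0.064],0.96]]' --grip_force 40

```text
clock: 0.9
position: [0.3523, -0.285, 0.2952]
eef_rot: [-3.102, 0.497, 0.0]
contact_force: [0.7, 0.5, -0.5]
width: 0.0853
```

Call:
jog_arm --moves '[[0,[0.02,0.045,0],0.14],[0,[0.04,0.09,0],0.28],[0,[0.06,0.135,0],0.42],[0,[0.08,0.18,0],0.56],[0,[0.1,0.225,0],0.7],[0,[0.12,0.27,0],0.84],[0,[0.14,0.315,0],0.98],[0,[0.16,0.36,0],1.1]]'

```text
clock: 1.7
position: [0.5124, 0.075, 0.295]
eef_rot: [2.903, 1.2, -0.0]
contact_force: [-0.2, -1.0, -0.0]
width: 0.0852
```

Call:
jog_arm --moves '[[0,[0.02,0.042,-0.01],0.06],[0,[0.04,0.084,-0.02],0.12],[0,[0.06,0.126,-0.04],0.18],[0,[0.08,0.168,-0.06],0.18],[0,[0.095,0.205,-0.08],0.18],[0,[0.105,0.225,-0.11],0.18],[0,[0.105,0.225,-0.13],0.18],[0,[0.105,0.225,-0.13],0.18]]'

```text
clock: 2.5
position: [0.6141, 0.2975, 0.1596]
eef_rot: [-2.787, -1.45, 0.015]
contact_force: [-0.8, -1.5, -0.3]
width: 0.0855
```

Run:
```python
from h import *
import pickle
s=robot.observe();print(s["clock"],s["position"],s["eef_rot"],s["q"])
c=snap("wrist");save(c,"w1.png",None,1.25);pickle.dump(c,open("w1.pkl","wb"))
print(-c["R"].T@c["t"],c["R"][2],proj(c,[.617,.3005,.042])*1.25)
```

```text
2.5 [0.61409301 0.29751043 0.15955678] [-2.78651673 -1.44953     0.01518248] [ 4.14680546e-01  3.32713969e-01  1.65098477e+00 -6.76348696e-05
  1.16757756e+00 -5.44636994e-01]
[0.54955441 0.34491503 0.3035079 ] [ 0.24645878 -0.18264402 -0.95178739] [408.25898915 243.97530633]
```

View pics/w1.png

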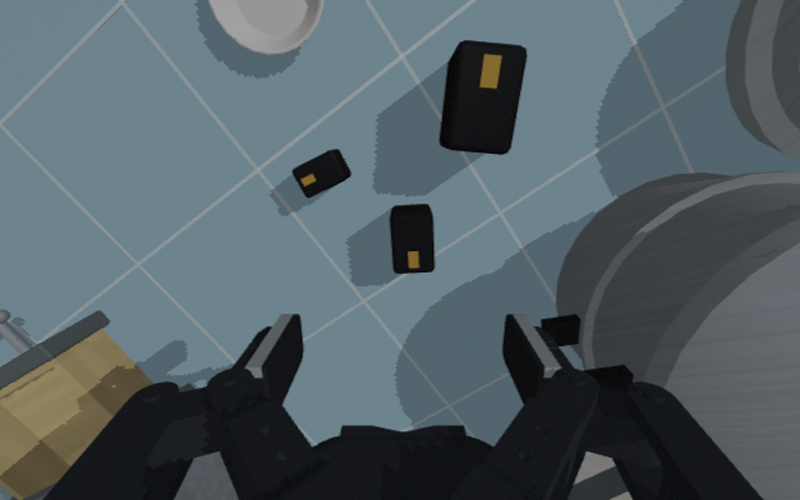

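The wrist view shows the middle pack's top at roughly (391,219), (431,217), (435,271), (394,273). It is nearly aligned with the jaws. The small pack is at (322,173) and the large one at (484,97).

Run:
```python
from h import *
import pickle
c=pickle.load(open("w1.pkl","rb"))
t=[ray(c,u/1.25,v/1.25,.042) for u,v in((390,219),(432,217),(435.5,272),(393.5,273.5))]
print(np.round(t,4),np.mean(t,0),[np.linalg.norm(t[i]-t[(i+1)%4]).round(4) for i in range(4)])
for i,j in((0,1),(3,2),(1,2),(0,3)):e=t[j]-t[i];print(np.degrees(np.arctan2(e[1],e[0])))
print(ray(c,393/1.25,205/1.25,0),ray(c,431/1.25,204/1.25,0))
```

```text
[[0.5925 0.3004 0.042 ]
 [0.6096 0.3277 0.042 ]
 [0.6489 0.305  0.042 ]
 [0.6307 0.2765 0.042 ]] [0.62043542 0.30242616 0.042     ] [np.float64(0.0322), np.float64(0.0453), np.float64(0.0338), np.float64(0.045)]
57.883898019074074
57.38068747744626
-29.97289679196718
-32.04679961867788
[0.59070171 0.30278356 0.        ] [0.60907028 0.33064038 0.        ]
```

Call:
jog_arm --moves '[[0,[0.002,0.003,-0.02],0.05],[0,[0.002,0.003,-0.05],0.05],[0,[0.002,0.003,-0.08],0.05],[0,[0.002,0.003,-0.11],0.05],[0,[0.002,0.003,-0.13],0.05],[0,[0.002,0.003,-0.145],0.05],[0,[0.002,0.003,-0.154],0.05],[0,[0.002,0.003,-0.154],0.05]]'

```text
clock: 3.35
position: [0.6191, 0.3005, 0.011]
eef_rot: [-2.751, -1.517, 0.001]
contact_force: [-0.2, 0.4, -0.1]
width: 0.0855
```

Call:
jog_arm --moves '[[0.3,[0,0,0],0],[0.5,[0,0,0],0],[0.7,[0,0,0],0],[0.8,[0,0,0],0],[0.8,[0,0,0],0],[0.8,[0,0,0],0],[0.8,[0,0,0],0],[0.8,[0,0,0],0]]' --grip_force 40

```text
clock: 4.15
position: [0.6202, 0.3015, 0.0125]
eef_rot: [2.751, 1.517, 0.003]
contact_force: [-0.1, -0.7, 5.6]
width: 0.0333
```

Call:
jog_arm --moves '[[0.8,[0,0,0.03],0],[0.8,[0,0,0.07],0],[0.8,[0,0,0.11],0],[0.8,[0,-0.02,0.14],0.05],[0.8,[-0.01,-0.06,0.15],0.13],[0.8,[-0.02,-0.105,0.15],0.23],[0.8,[-0.03,-0.15,0.15],0.33],[0.8,[-0.04,-0.195,0.15],0.4]]'

```text
clock: 4.95
position: [0.5777, 0.1044, 0.1603]
eef_rot: [-2.39, -2.038, 0.003]
contact_force: [0.1, -1.3, -1.7]
width: 0.0335
```

Call:
jog_arm --moves '[[0.8,[-0.005,-0.04,0],0.03],[0.8,[-0.01,-0.08,0],0.07],[0.8,[-0.014,-0.12,0],0.07],[0.8,[-0.017,-0.15,0],0.07],[0.8,[-0.019,-0.168,0],0.07],[0.8,[-0.019,-0.172,0],0.07],[0.8,[-0.019,-0.172,0],0.07],[0.8,[-0.019,-0.172,0],0.07]]'

```text
clock: 5.75
position: [0.56, -0.0652, 0.1608]
eef_rot: [-2.321, -2.116, 0.0]
contact_force: [-1.1, -0.5, -1.8]
width: 0.0332
```

Run:
```python
from h import *
import pickle
s=robot.observe();print(s["clock"],s["position"],s["eef_rot"],s["q"],s["width"])
c=snap("wrist");save(c,"w2.png",None,1.25);pickle.dump(c,open("w2.pkl","wb"))
```

```text
5.75 [ 0.55998085 -0.06521523  0.16078429] [-2.32099990e+00 -2.11560936e+00  3.09931344e-04] [-1.60436949e-01  1.10774390e-01  1.91915355e+00  5.73977825e-04
  1.11263027e+00 -1.63896449e+00] 0.03324975096692085
```

View pics/w2.png

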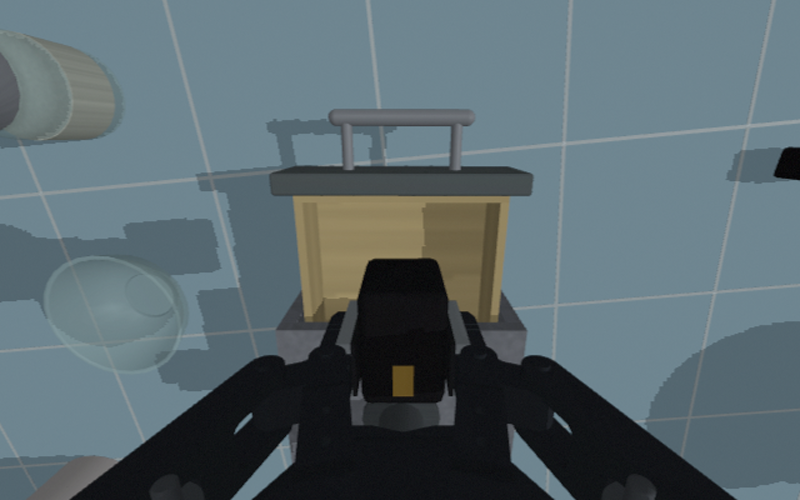

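The view shows the drawer with its handle bar at (330–474,117). The panel's top is at rows 168–195, cols 272–531, and the roof's front edge is at row ~328. The pack is gripped and sits square to the drawer.

Run:
```python
from h import *
import pickle
c=pickle.load(open("w2.pkl","rb"))
R=lambda u,v,z:ray(c,u/1.25,v/1.25,z)[:2]
r=lambda *a:R(*a).round(4)
h=[r(333,117,.047),r(472,117,.047)]; print("handle",h,(h[0]+h[1])/2)
p=[r(271,168,.072),r(531,168,.072)];print("panel outer top",p,(p[0]+p[1])/2,np.degrees(np.arctan2(*(p[0]-p[1])[::-1])))
q=[r(273,195,.072),r(531,195,.072)];print("panel inner top",(q[0]+q[1])/2)
f=[r(277,328,.085),r(526,328,.085)];print("roof",f,(f[0]+f[1])/2,np.degrees(np.arctan2(*(f[0]-f[1])[::-1])))
print(2*np.degrees(np.arctan2(2.1156,2.321)))
```

```text
handle [array([ 0.4644, -0.1036]), array([ 0.4732, -0.0079])] [ 0.4688  -0.05575]
panel outer top [array([ 0.493 , -0.1441]), array([0.5086, 0.0246])] [ 0.5008  -0.05975] -95.2832215265403
panel inner top [ 0.51845 -0.0607 ]
roof [array([ 0.6029, -0.1582]), array([0.6193, 0.019 ])] [ 0.6111 -0.0696] -95.28770644765251
84.69857290455178
```

Call:
jog_arm --moves '[[0.8,[0.003,0,-0.03],0],[0.8,[0.003,0,-0.06],0],[0.8,[0.003,0,-0.085],0],[0.8,[0.003,0,-0.105],0],[0.8,[0.003,0,-0.117],0],[0.8,[0.003,0,-0.123],0],[0.8,[0.003,0,-0.124],0],[0.8,[0.003,0,-0.124],0]]'

```text
clock: 6.6
position: [0.5641, -0.0659, 0.0381]
eef_rot: [2.321, 2.116, 0.001]
contact_force: [-0.9, 0.5, -1.7]
width: 0.0334
```

Call:
jog_arm --moves '[[0.8,[0,0,-0.002],0],[0.8,[0,0,-0.002],0],[0.6,[0,0,-0.002],0],[0.5,[0,0,-0.002],0],[0.45,[0,0,-0.002],0],[0.4,[0,0,-0.002],0],[0.4,[0,0,-0.002],0],[0.4,[0,0,-0.002],0]]'

```text
clock: 7.4
position: [0.5632, -0.0661, 0.0353]
eef_rot: [2.322, 2.116, -0.0]
contact_force: [0.4, 0.5, 0.2]
width: 0.0515
```

Call:
jog_arm --moves '[[0.4,[0,0,0.01],0],[0.4,[0,0,0.03],0],[0.4,[0,0,0.06],0],[0.4,[-0.01,0,0.1],0],[0.6,[-0.05,0.005,0.12],0],[0.8,[-0.1,0.01,0.12],0],[1,[-0.14,0.013,0.12],0],[1,[-0.14,0.013,0.12],0]]'

```text
clock: 8.2
position: [0.4176, -0.0522, 0.1544]
eef_rot: [-2.32, -2.114, 0.004]
contact_force: [1.6, 0.2, 0.1]
width: 0.0002
```

Run:
```python
from h import *
import pickle
s=robot.observe();print(s["clock"],s["position"],s["eef_rot"],s["q"],s["width"])
c=snap("side");save(c,"s3.png",(230,110,410,250),4)
```

```text
8.2 [ 0.4175576  -0.05218124  0.15441443] [-2.31978072 -2.11380338  0.00413249] [-1.83387914e-01 -1.65121826e-01  2.20007979e+00 -1.91680202e-04
  1.11076857e+00 -1.66124870e+00] 0.0001741395925641263
```

View pics/s3.png

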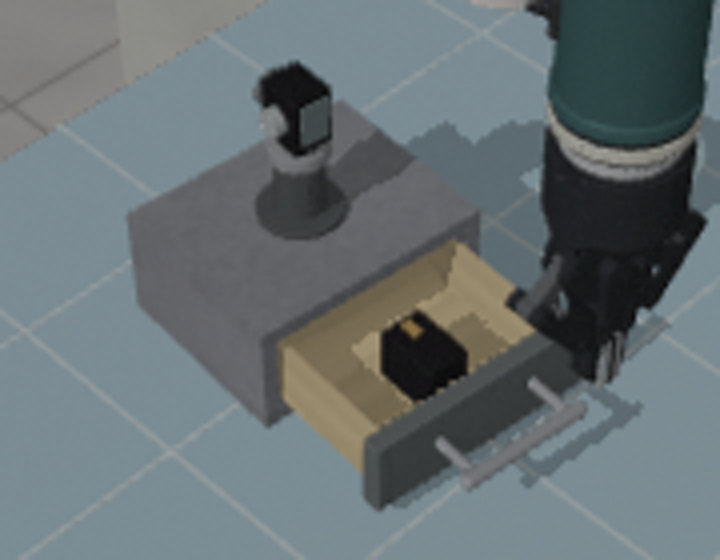

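The pack sits in the drawer, with its contact at (412,327) and the pack at (424,352). Next I lower the shut fingers in front of the handle and push along the stand's +x.

Call:
jog_arm --moves '[[1,[0,0.001,-0.04],0],[1,[0,0.001,-0.08],0],[1,[0,0.001,-0.11],0],[1,[0,0.001,-0.125],0],[1,[0.01,0,-0.125],0],[1,[0.02,-0.001,-0.125],0],[1,[0.03,-0.002,-0.125],0],[1,[0.04,-0.003,-0.125],0]]'

```text
clock: 9.05
position: [0.4657, -0.0564, 0.0317]
eef_rot: [2.321, 2.115, 0.002]
contact_force: [-0.7, 0.3, 0.6]
width: -0.0002
```

Call:
jog_arm --moves '[[1,[0.01,-0.001,0],0],[1,[0.02,-0.002,0],0],[1,[0.03,-0.003,0],0],[1,[0.04,-0.004,0],0],[1,[0.05,-0.005,0],0],[1,[0.055,-0.005,0],0],[1,[0.06,-0.006,0],0],[1,[0.065,-0.006,0],0]]'

```text
clock: 9.85
position: [0.5282, -0.0622, 0.0301]
eef_rot: [-2.322, -2.116, 0.001]
contact_force: [-1.3, -0.7, 0.3]
width: 0.0001
```

Call:
jog_arm --moves '[[1,[0.004,0,0],0],[1,[0.008,-0.001,0],0],[1,[0.012,-0.001,0],0],[1,[0.014,-0.001,0],0],[1,[0.016,-0.002,0],0],[1,[0.018,-0.002,0],0],[1,[0.02,-0.002,0],0],[1,[0.02,-0.002,0],0]]'

```text
clock: 10.65
position: [0.5466, -0.0641, 0.0301]
eef_rot: [-2.32, -2.114, 0.004]
contact_force: [-5.8, -0.8, 4.4]
width: -0.0002
```

Call:
jog_arm --moves '[[1,[0.002,0,0],0],[1,[0.004,0,0],0],[1,[0.004,0,0],0],[1,[0.004,0,0],0],[1,[0.004,0,0],0],[1,[0.004,0,0],0],[1,[0.004,0,0],0],[1,[0.004,0,0],0]]'

```text
clock: 11.45
position: [0.5467, -0.0638, 0.0295]
eef_rot: [-2.316, -2.111, 0.013]
contact_force: [-14.5, 0.1, 10.6]
width: 0.0001
```

The drawer is against its stop: the force rose while the position held. I back off, rise and go above the camera head with the gripper open.

Call:
jog_arm --moves '[[1,[-0.02,0.002,0],0],[1,[-0.04,0.004,0.01],0],[1,[-0.05,0.004,0.05],0],[1,[-0.05,0.004,0.1],0],[0.8,[-0.05,0.004,0.15],0],[0.5,[-0.05,0.004,0.2],0],[0.2,[-0.04,0.003,0.245],0],[0,[0,0,0.26],0]]'

```text
clock: 12.25
position: [0.5539, -0.0644, 0.2985]
eef_rot: [2.316, 2.11, 0.011]
contact_force: [1.1, -0.6, 1.1]
width: 0.0581
```

Call:
jog_arm --moves '[[0,[0.04,-0.003,0.02],0],[0,[0.08,-0.007,0.02],0],[0,[0.12,-0.011,0.02],0],[0,[0.134,-0.012,0.02],0],[0,[0.134,-0.012,0],0],[0,[0.134,-0.012,-0.01],0],[0,[0.134,-0.012,-0.01],0],[0,[0.134,-0.012,-0.01],0]]'

```text
clock: 13.05
position: [0.6859, -0.076, 0.2802]
eef_rot: [-2.322, -2.116, 0.0]
contact_force: [-0.0, -0.2, -0.6]
width: 0.0856
```

Run:
```python
from h import *
import pickle
s=robot.observe();print(s["clock"],s["position"],s["eef_rot"],s["q"],s["width"])
c=snap("wrist");save(c,"w4.png",None,1.25);pickle.dump(c,open("w4.pkl","wb"))
```

```text
13.05 [ 0.6858503  -0.07598869  0.28022414] [-2.32181654e+00 -2.11581194e+00  4.27378274e-04] [-1.46438209e-01  2.68601049e-01  1.50879600e+00  2.14710938e-06
  1.36462808e+00 -1.62445713e+00] 0.0855685284130005
```

View pics/w4.png

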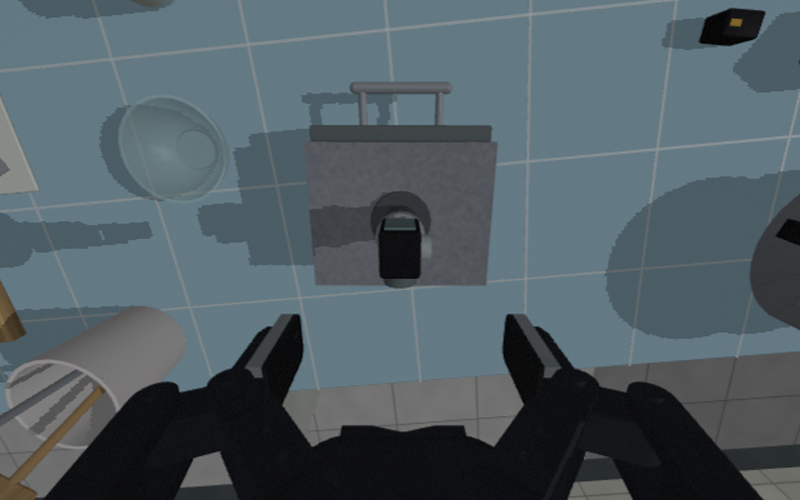

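The drawer's panel is flush with the roof at row ~140, so it is shut. The camera head's top is at about (379–421, 231–279), with the button on the right at (427,246).

Run:
```python
from h import *
import pickle
c=pickle.load(open("w4.pkl","rb"))
t=np.array([ray(c,u/1.25,v/1.25,.192) for u,v in((379,231),(420.5,231),(421,278.5),(379,278.5))])
m=t.mean(0);print(t.round(4),m,[np.linalg.norm(t[i]-t[(i+1)%4]).round(4) for i in range(4)])
e=t[1]-t[0]+t[2]-t[3];print(np.degrees(np.arctan2(e[1],e[0])))
ey=e/np.linalg.norm(e);print("grip",m+.0015*ey)
h=[ray(c,u/1.25,v/1.25,.047) for u,v in((350,88),(452,88))];print(np.mean(h,0))
p=[ray(c,u/1.25,v/1.25,.072) for u,v in((310,125),(491,125))];print(np.mean(p,0))
```

```text
[[ 0.6675 -0.0896  0.192 ]
 [ 0.6702 -0.0612  0.192 ]
 [ 0.7055 -0.0635  0.192 ]
 [ 0.7027 -0.0936  0.192 ]] [ 0.68645658 -0.07695586  0.192     ] [np.float64(0.0285), np.float64(0.0354), np.float64(0.0302), np.float64(0.0354)]
84.70042226034624
grip [ 0.68659513 -0.07546228  0.192     ]
[ 0.56269492 -0.06510719  0.047     ]
[ 0.59756353 -0.06876625  0.072     ]
```

Call:
jog_arm --moves '[[0,[0.001,0,-0.03],0],[0,[0.001,0,-0.06],0],[0,[0.001,0,-0.09],0],[0,[0.001,0,-0.11],0],[0,[0.001,0,-0.123],0],[0,[0.001,0,-0.13],0],[0,[0.001,0,-0.132],0],[0,[0.001,0,-0.132],0]]'

```text
clock: 13.9
position: [0.688, -0.0761, 0.1495]
eef_rot: [2.321, 2.115, 0.002]
contact_force: [0.2, -0.2, -0.0]
width: 0.0853
```

Call:
jog_arm --moves '[[0.2,[0,0,0],0],[0.4,[0,0,0],0],[0.5,[0,0,0],0],[0.6,[0,0,0],0],[0.7,[0,0,0],0],[0.8,[0,0,0],0],[0.8,[0,0,0],0],[0.8,[0,0,0],0]]' --grip_force 60

```text
clock: 14.7
position: [0.6876, -0.077, 0.1495]
eef_rot: [2.321, 2.115, -0.0]
contact_force: [-2.4, -2.9, 4.7]
width: 0.032
```

The width of 32–33 mm means the button is pressed. Now I pull up.

Call:
jog_arm --moves '[[0.8,[0,0,0.005],0],[0.8,[0,0,0.01],0],[0.8,[0,0,0.015],0],[0.8,[0,0,0.02],0],[0.8,[0,0,0.025],0],[0.8,[0,0,0.03],0],[0.8,[0,0,0.035],0],[0.8,[0,0,0.038],0]]'

```text
clock: 15.5
position: [0.6875, -0.0769, 0.1857]
eef_rot: [2.322, 2.115, -0.001]
contact_force: [3.0, -5.0, -3.4]
width: 0.0319
```

Call:
jog_arm --moves '[[0.8,[0,0,0.005],0],[0.8,[0,0,0.01],0],[0.8,[0,0,0.015],0],[0.8,[0,0,0.02],0],[0.8,[0,0,0.025],0],[0.8,[0,0,0.03],0],[0.8,[0,0,0.035],0],[0.8,[0,0,0.038],0]]'

```text
clock: 16.3
position: [0.6874, -0.0768, 0.2219]
eef_rot: [2.322, 2.116, -0.002]
contact_force: [5.3, -4.0, -10.0]
width: 0.032
```

Call:
jog_arm --moves '[[0.8,[0,0,0.004],0],[0.8,[0,0,0.008],0],[0.8,[0,0,0.012],0],[0.8,[0,0,0.015],0],[0.8,[0,0,0.017],0],[0.8,[0,0,0.018],0],[0.8,[0,0,0.018],0],[0.8,[0,0,0.018],0]]'

```text
clock: 17.1
position: [0.6874, -0.0768, 0.2397]
eef_rot: [2.322, 2.116, -0.002]
contact_force: [4.7, -5.2, -8.0]
width: 0.0317
```

Call:
jog_arm --moves '[[0.8,[0,0,0.001],0],[0.8,[0,0,0.002],0],[0.8,[0,0,0.003],0],[0.8,[0,0,0.003],0],[0.8,[0,0,0.003],0],[0.8,[0,0,0.003],0],[0.8,[0,0,0.003],0],[0.8,[0,0,0.003],0]]'

```text
clock: 17.9
position: [0.6872, -0.0767, 0.24]
eef_rot: [-2.321, -2.115, 0.004]
contact_force: [7.8, -5.8, -16.3]
width: 0.0318
```

It has hit the hard stop: 90.5 mm of travel, with the force up while the position holds. One visual check before handing in.

Run:
```python
from h import *
s=robot.observe();print(s["clock"],s["position"],s["contact_force"],s["width"])
save(snap("side"),"s5.png",None,1.25)
```

```text
17.9 [ 0.68723459 -0.07673601  0.23997214] [  7.83014226  -5.78862896 -16.25559079] 0.03184312676476095
```

View pics/s5.png

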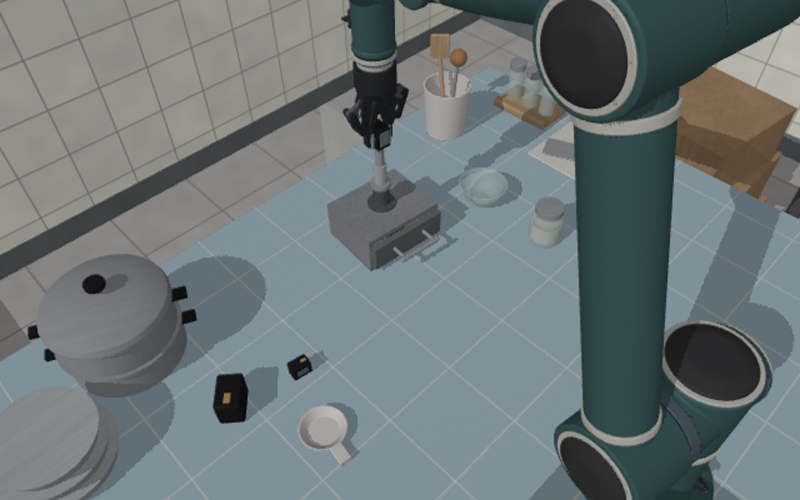

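The drawer looks flush and shut at (405,240). The mast is extended in two stages at (380,165–200) with the head gripped, and the bowl, spoon rest and jar have not moved.

```bash
python3 -c "
from plant import robot
robot.job_done();s=robot.observe();print(s['clock'],s['position'],s['contact_force'],s['width'])"
```

```text
the job is handed in; nothing more can be done
the job is handed in; nothing more can be done
```

The job is done and handed in at about 18 s. The middle-sized pack is in the drawer and the drawer is shut. I then pinched the camera head with the button pressed and pulled the mast out to the second stop, where the gripper still holds it.

- **Drawer:** it held at its stop while the push rose from about 6 N to 14 N. It had moved about 94–97 mm, and the wrist and side pictures show the panel flush. The pack was seen inside before the drawer closed.
- **Mast:** the head rose 90.5 mm. It then held there while the downward pull rose from about 8 N to 16 N, which is the hard stop.
- **Button:** the opening reads 31.8 mm against an expected 33 mm. The pack read about 0.7 mm narrow in the same way, so I take the button as fully pressed.
- **Other items:** the bowl, spoon rest, jar and both look-alike packs appear unmoved in the last side picture.

No check failed. I could not read the state after the hand-in, so the last readings are from just before it.

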